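# Open the filter hatch of the bench dust extractor

## Task

The filter of the pottery room's bench dust extractor is due for a change. Switch the machine off by pushing down the raised end of its rocker switch, then press the two round catch buttons down together, one under each fingertip, and keep both down until the filter hatch has risen well clear of its catches. Then let go, finish when the hatch stands fully open on its own springs, and lift nothing and leave the things around the machine where they are.

Things in the scene. Friction and masses are not known exactly. Their poses are not given: they have to be found in the camera images.
- extractor: Bench dust extractor, fixed: white steel case 340 x 300 mm; origin under its centre on the table, x from the control deck (near) to the hinges (far), y left. Deck top 112 mm up, x -170 to -72 mm. On the deck at x = -118 mm: black rocker switch (y = -88), two black push buttons (y = 0 and +60), flat gauge (y = +117, unused). Behind it the slotted hatch, top 122 mm up.
- rocker_off_end (a point): Top face of the rocker switch, 15 mm from its axle, middle of its end at the deck's near edge (the 'off' end, with a fine white line). The rocker is 44 mm long (case x), 26 mm wide, pivoted at its middle; the frame round it stands 4 mm above the deck. On: this point is up, about 127 mm above the table; off: about 5 mm lower.
- rocker (a joint): Rocker switch: 0 = on (near end up), 0.32 rad = off (near end fully down). It stays where it is left; pushing it over takes about 3.5 N at the point rocker_off_end.
- catch_left_top (a point): Centre of the top of the left catch button (y = +60 mm on the case): black cylinder of 25 mm diameter, top 14 mm above the deck at rest (126 mm above the table), in a steel bezel of 37 mm diameter, 3 mm high. Goes down with the button.
- catch_right_top (a point): Centre of the top of the right catch button (at y = 0 on the case), 60 mm from the left one and the same in size and height.
- catch_left (a joint): Depth of the left catch button in m: 0 = up, 0.007 = fully down. Spring loaded, 2 N at first and 6 N fully down, it comes up again when let go. Its bolt lets the hatch go when the button is more than 5 mm down.
- catch_right (a joint): The same for the right catch button. The hatch comes free only while both buttons are more than 5 mm down at the same time.
- hatch: Filter hatch: slotted lid 211 x 272 mm, 10 mm thick, hinged along its far edge. Origin: middle of its near edge, top face, 212 mm from the hinge; x points to the hinge, z up. Shut it lies level (origin 122 mm up). With both catches held down its damped spring hinges lift it: clear of the catches from 0.1 rad (20 mm up), 0.3 rad after about 0.7 s, stop at 1.15 rad after 3 to 4 s; it stays open.
- tool_pot: Stoneware pot, 90 mm across, 95 mm high, with modelling tools that stand up to 190 mm high; origin at the centre of its foot. Loose, stands beside the machine; not to be disturbed.
- clay_figure: Small unfired clay figure, 48 mm across, 80 mm high; origin at the centre of its foot. Loose; not to be disturbed.
- glaze_jar: Clear jar with white lid, 64 mm across, 85 mm high; origin at the centre of its foot. Loose; not to be disturbed.
- wood_spatula: Wooden modelling spatula lying flat, 210 mm long (along its x), up to 36 mm wide, 7 mm thick; origin on its underside, 105 mm from either end. Loose; not to be disturbed.

How it is judged:
By the outcome, as a careful person would: the job done as asked, in the order asked, and still so for the second after the job is handed in, with the robot touching nothing.
It also fails if it takes over 51 s, if anything falls off the work surface, if the arm or the gripper's body presses on something with over 40 N, if the wrist force passes 120 N, or if a joint passes its speed limit or range.

## Robot

A 6-joint arm with a two-finger parallel gripper is mounted at the origin on the work surface. World frame = base frame: x ahead of the robot, y to its left, z up, the work surface at z = 0. Lengths are in m, angles in rad, forces in N, time in s.
With the tool pointing down it reaches from about 0.25 to 0.775 m from the base axis. Payload 8.9 kg.
Tool frame: the origin (TCP) lies at the very end of the fingers, on their centre line; the grasp point (between the pads) lies 19 mm behind it (r.hold_point_z is the distance from the TCP to the grasp point, in m); x points along the fingers, y is the direction in which the jaws open and shut, and the axes are right-handed (so a half turn about x gives the same grasp; the last joint's range is limited). The gripper opens to 85 mm and grips with 20 to 120 N. Pads are 22 mm wide; open, the fingers measure 114 mm over their backs; the gripper's body (76 mm by 85 mm) begins 54 mm behind the grasp point. The pads swing forward as they close: fully open they stand 13 mm farther back than shut.
Start: joints at [1.038, 0.291, -0.153, 1.127, 0, 1.431], TCP at [0.201, 0.485, 0.231] pointing down, gripper open.
Joint ranges: [-2.52, 2.52], [-0.91, 1.74], [-1.3, 1.37], [-1.96, 2.02], [-1.52, 1.47], [-3.14, 3.14]. Speed limits (rad/s): [2.22, 2.22, 2.79, 3.14, 3.14, 3.14].

## Interface

Orientations are given as a rotation vector (axis times angle).
In Python, from workcell import r, get_image, job, masks_of, place_of gives the robot as it stands. The module is installed in compiled form; this text tells all that it offers.
- The arm moves only by the tool play_rows, never from a script. Its argument "motion" is a list of rows, each an object with "dp": the shift along the tool's x, y, z as a fraction of full scale, a list of three; "yaw": the turn about the tool's x as a fraction of full scale; "grip": the closure in counts, from 0 (fully open) to 255 (shut). In form: [{"dp": [dx, dy, dz], "yaw": yaw, "grip": grip}, ...]. A call has 1 to 12 rows; each row shifts and turns the commanded pose from where the row before left it, along the tool's axes as they then stand; what a row does not reach is not made up. Full scale, the value 1, is 0.03 m for a shift and 0.12 rad for a turn. A row lasts 1/8 s, in which the tool goes at most 62.5 mm and 10.7 degrees, less where a joint would pass 70% of its speed; a pose out of reach is approached as far as the arm can. A call with a number of a shift or a turn outside -1 to 1 is refused whole. A call with a gripper value outside its range is refused whole. The fingers move at their own pace and stop on an object; "force" is the grip in N (left out, the last holds). Time passes only in rows, so rows that do not move let the fingers close. It gives the time, the measured TCP pose, the force and the opening at its end, in the units of the state.
- r.get_obs(): the state, without advancing time (a new reading comes with each control period).
- get_image(name): name is "side" or "top" or "wrist"; returns a dict with "img" (400x640x3 uint8, red, green, blue), "z_map" (400x640 float32, m along the optical axis (not along the pixel's ray), 0 where there is no reading), "vfov" (degrees; the focal length in pixels is half the picture's height over the tangent of half this angle, whatever the lens; pixels are square), "cx", "cy" (the principal point, pixels), "dist" ([k1, k2, p1, p2, k3] as OpenCV has them; the pictures are not rectified), "R" (3x3) and "t" (3): a world point X has camera coordinates R X + t. Camera axes: x right, y down, z forward; pixel columns grow to the right and rows downward; lengths in m; the calibration is good to about 2 mm. A picture is of the moment at which its call begins.
- job.hand_in(): hands the job in, once; it reports no verdict.
Trained networks look in a picture, given as the dict that the camera call returned (one of the last four; its "shot" number tells which), for a name from the list of things; names that differ only in an ending like _2 or _b are one class to them, and where a whole thing is asked for, a point or a joint stands for the part that bears it (a point fixed in the world has none). Each returns a list of dicts, best first, with "confidence" (0 to 1); they miss things now and then, are a little off and sometimes report something else, mostly with a low value. They report only what shows in the picture. A call takes as long as a camera call.
- masks_of(target, picture): "region" (400x640 bool, what is visible of it).
- place_of(target, picture): "xyz" ([x, y, z] in m, in world coordinates, good to about 4 mm: a listed point, or the origin of a listed thing).
The state is a dict: "t": time; "joint_pos": joint angles; "qvel": joint speeds; "joint_torque": joint torques, N m; "position": TCP position; "eef_rot": TCP orientation; "contact_force": force on the tool from outside, world axes, zero at the start; "wrist_torque": the same for the moment, N m; "gripper_width": opening from 0.0 (shut) to 1.0 (fully open).
Only numpy, scipy, OpenCV 4.12 (cv2) and the standard library are available. Lean on these libraries where they do the work, as an engineer would, in place of code of your own. Each camera call takes 0.05 s, during which the arm holds its last target. There are 200 camera calls.

## Working session

There is one attempt and no reset: what is moved stays moved. The work goes in short steps, Python scripts to look and compute and a tool call to move; the robot and the scene stay as the last step left them, time stands still between calls to the robot, and variables do not carry over. Pictures are saved under pics/ and viewed, about 8 in all and at most 12, crops included, and the job is handed in when it is done.

Besides the shell and the picture viewer there is one more tool, called after "Request:" in YAML: its name, and indented under it one key for each argument. play_rows: Moves the arm, as the interface text tells. Its arguments: {"type":"object","properties":{"motion":{"type":"array","items":{"type":"object","properties":{"dp":{"type":"array","items":{"type":"number"}},"yaw":{"type":"number"},"grip":{"type":"number"}}}},"force":{"type":"number"}},"required":["motion"]}

```bash
mkdir -p pics
cat > h.py <<'E'
import numpy as np, cv2
from scipy.spatial.transform import Rotation as Ro
from workcell import r, get_image, job, masks_of, place_of
def cloud(p):
    f=200/np.tan(np.radians(p["vfov"])/2); K=np.array([[f,0,p["cx"]],[0,f,p["cy"]],[0,0,1]])
    v,u=np.mgrid[0:400,0:640]; uv=np.stack([u,v],-1).reshape(-1,1,2).astype(float)
    n=cv2.undistortPoints(uv,K,np.array(p["dist"],float)).reshape(400,640,2)
    z=p["z_map"]; c=np.dstack([n[...,0]*z,n[...,1]*z,z])
    return (c-p["t"])@p["R"]
def save(p,n): cv2.imwrite(f"pics/{n}.png",p["img"][...,::-1])
E
python3 - <<'E'
from h import *
o=r.get_obs(); print(o["t"],o["position"],o["eef_rot"],Ro.from_rotvec(o["eef_rot"]).as_matrix().round(3))
ps={n:get_image(n) for n in("top","side")}
for n,p in ps.items():
    save(p,n+"0")
    for t in["extractor","rocker_off_end","catch_left_top","catch_right_top","hatch","tool_pot","clay_figure","glaze_jar","wood_spatula"]:
        print(n,t,[(np.round(d["xyz"],3),round(d["confidence"],2)) for d in place_of(t,p)[:2]])
cv2.imwrite("pics/both0.png",np.vstack([cv2.resize(ps[n]["img"][...,::-1],(480,300)) for n in ps]))
E
```

```text
0.0 [0.20120306 0.48446996 0.23075871] [ 0.30803383  1.5490633  -0.30984544] [[-0.001  0.384  0.923]
 [-0.001  0.923 -0.384]
 [-1.    -0.001 -0.   ]]
top extractor [(array([ 0.59 , -0.041, -0.   ]), 0.6)]
top rocker_off_end [(array([ 0.48 , -0.153,  0.127]), 0.76)]
top catch_left_top [(array([ 0.465, -0.008,  0.124]), 0.57)]
top catch_right_top [(array([ 0.472, -0.066,  0.126]), 0.57), (array([ 0.571, -0.28 , -0.002]), 0.53)]
top hatch [(array([ 0.517, -0.056,  0.123]), 0.58)]
top tool_pot [(array([ 0.573, -0.28 , -0.002]), 0.88), (array([ 0.458,  0.156, -0.003]), 0.59)]
top clay_figure [(array([ 0.457,  0.158, -0.005]), 0.83)]
top glaze_jar [(array([ 0.431, -0.296,  0.003]), 0.83)]
top wood_spatula [(array([ 0.351, -0.146,  0.005]), 0.63), (array([ 0.466, -0.006,  0.125]), 0.26)]
side extractor [(array([ 0.594, -0.038, -0.   ]), 0.98)]
side rocker_off_end [(array([ 0.477, -0.15 ,  0.127]), 0.91)]
side catch_left_top [(array([ 0.463, -0.005,  0.126]), 0.43)]
side catch_right_top [(array([ 0.472, -0.065,  0.124]), 0.68)]
side hatch [(array([ 0.517, -0.051,  0.123]), 0.81), (array([ 0.473, -0.066,  0.13 ]), 0.65)]
side tool_pot [(array([ 0.571, -0.282, -0.003]), 0.8)]
side clay_figure [(array([ 0.352, -0.148, -0.001]), 0.15)]
side glaze_jar [(array([ 0.427, -0.3  ,  0.   ]), 0.58)]
side wood_spatula [(array([ 0.351, -0.15 ,  0.005]), 0.71)]
```

View pics/both0.png

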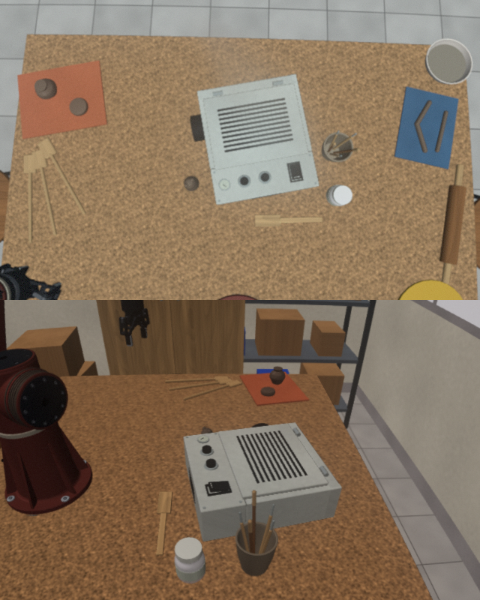

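```bash
cat >> h.py <<'E'
def fit(cs,ws):
    cs=np.array(cs);ws=np.array(ws);a=cs-cs.mean(0);b=ws-ws.mean(0)
    th=np.arctan2((a[:,0]*b[:,1]-a[:,1]*b[:,0]).sum(),(a*b).sum())
    R=np.array([[np.cos(th),-np.sin(th)],[np.sin(th),np.cos(th)]]); t=ws.mean(0)-R@cs.mean(0)
    return th,R,t,ws-(cs@R.T+t)
def totool(xy,z,yaw):
    o=r.get_obs(); M=Ro.from_rotvec(o["eef_rot"]).as_matrix()
    d=np.array([*xy,z])-o["position"]; ty=np.arctan2(M[1,1],M[0,1])
    print("pos",o["position"].round(4),"dp rows",(M.T@d/0.03).round(2),"yaw rows",round(-(yaw+np.pi/2-ty)/0.12,2),"F",np.round(o["contact_force"],1),"w",o["gripper_width"],"t",o["t"])
E
python3 - <<'E'
from h import *
c=[[0,0],[-.133,-.088],[-.118,.06],[-.118,0],[-.072,0]]
w=[[.592,-.0395],[.4785,-.1515],[.464,-.0065],[.472,-.0655],[.517,-.0535]]
th,R,t,e=fit(c,w); print(th,t,e.round(3).tolist())
for n,q in dict(rock=[-.139,-.088],L=[-.118,.06],Rr=[-.118,0],mid=[-.118,.03]).items(): print(n,(R@q+t).round(4))
totool(R@[-.139,-.05]+t,.25,th)
p=get_image("top"); X=cloud(p); 
m=(X[...,2]>.105)&(X[...,2]<.135)&(abs(X[...,0]-.59)<.25)&(abs(X[...,1]+.04)<.25)
cn=cv2.minAreaRect(X[m][:,:2].astype(np.float32)*1000); print(cn)
E
```

```text
0.20734837475712975 [ 0.58985793 -0.03966259] [[0.002, 0.0], [0.001, 0.002], [0.002, -0.001], [-0.002, -0.002], [-0.002, 0.001]]
rock [ 0.472  -0.1544]
L [ 0.462  -0.0052]
Rr [ 0.4744 -0.064 ]
mid [ 0.4682 -0.0346]
pos [0.2014 0.4848 0.2313] dp rows [ -0.62 -15.17  15.79] yaw rows -5.01 F [ 0.3 -0.3 -0.6] w 0.9983594431215185 t 1.0
((593.0921630859375, -63.83213806152344), (341.0729675292969, 403.9039306640625), 11.871943473815918)
```

Request:
play_rows:
  motion:
    - {"dp": [-0.05, -0.95, 0.99], "yaw": 0, "grip": 0}
    - {"dp": [-0.05, -0.95, 0.99], "yaw": 0, "grip": 0}
    - {"dp": [-0.05, -0.95, 0.99], "yaw": 0, "grip": 0}
    - {"dp": [-0.05, -0.95, 0.99], "yaw": 0, "grip": 0}
    - {"dp": [-0.05, -0.95, 0.99], "yaw": 0, "grip": 0}
    - {"dp": [-0.05, -0.95, 0.99], "yaw": 0, "grip": 0}
    - {"dp": [-0.05, -0.95, 0.99], "yaw": 0, "grip": 0}
    - {"dp": [-0.05, -0.95, 0.99], "yaw": 0, "grip": 0}
    - {"dp": [-0.05, -0.95, 0.99], "yaw": 0, "grip": 0}
    - {"dp": [-0.05, -0.95, 0.99], "yaw": 0, "grip": 0}
    - {"dp": [-0.05, -0.95, 0.99], "yaw": 0, "grip": 0}
    - {"dp": [-0.05, -0.95, 0.99], "yaw": 0, "grip": 0}

```text
t: 2.55
position: [0.3998, 0.0309, 0.2496]
eef_rot: [0.309, 1.548, -0.309]
contact_force: [0.7, 0.1, -0.5]
gripper_width: 1.002
```

Request:
play_rows:
  motion:
    - {"dp": [0, -0.9, 0.99], "yaw": 0, "grip": 90}
    - {"dp": [0, -0.95, 0.99], "yaw": 0, "grip": 90}
    - {"dp": [0, -0.95, 0.99], "yaw": 0, "grip": 90}
    - {"dp": [0, -0.95, 0.99], "yaw": 0, "grip": 90}
    - {"dp": [0, 0, 0], "yaw": -1, "grip": 90}
    - {"dp": [0, 0, 0], "yaw": -1, "grip": 90}
    - {"dp": [0, 0, 0], "yaw": -1, "grip": 90}
    - {"dp": [0, 0, 0], "yaw": -1, "grip": 90}
    - {"dp": [0, 0, 0], "yaw": -1, "grip": 90}
    - {"dp": [0, 0, 0], "yaw": 0, "grip": 90}

```text
t: 3.8
position: [0.4659, -0.1172, 0.2493]
eef_rot: [-0.161, 1.565, 0.161]
contact_force: [-0.4, -0.5, 0.4]
gripper_width: 0.646
```

Run:
```python
from h import *
th=.2073;t=np.array([.5899,-.0397]);R=np.array([[np.cos(th),-np.sin(th)],[np.sin(th),np.cos(th)]])
totool(R@[-.139,-.05]+t,.25,th)
p=get_image("wrist"); save(p,"w1")
for q in["rocker_off_end","catch_left_top","catch_right_top"]: print(q,[(np.round(d["xyz"],4),round(d["confidence"],2)) for d in place_of(q,p)[:2]])
```

```text
pos [ 0.4659 -0.1172  0.2493] dp rows [-0.02  0.01 -0.06] yaw rows -0.02 F [-0.4 -0.5  0.4] w 0.6462893892562586 t 3.8
rocker_off_end [(array([ 0.481 , -0.157 ,  0.1267]), 0.91)]
catch_left_top [(array([ 0.4633, -0.005 ,  0.1261]), 0.95)]
catch_right_top [(array([ 0.4737, -0.0662,  0.1285]), 0.88)]
```

View pics/w1.png

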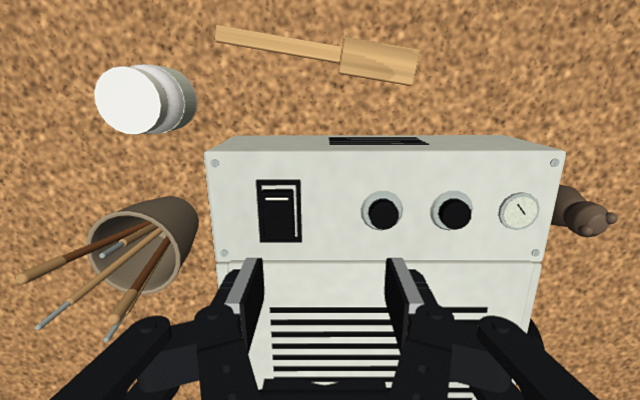

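Request:
play_rows:
  motion:
    - {"dp": [0, -0.65, 0], "yaw": 0, "grip": 255}
    - {"dp": [0, -0.65, -0.05], "yaw": 0, "grip": 255}
    - {"dp": [0.9, 0, 0], "yaw": 0, "grip": 255}
    - {"dp": [0.9, 0, 0], "yaw": 0, "grip": 255}
    - {"dp": [0.9, 0, 0], "yaw": 0, "grip": 255}
    - {"dp": [0.8, 0, 0], "yaw": 0, "grip": 255}
    - {"dp": [0, 0, 0], "yaw": 0, "grip": 255}
    - {"dp": [0, 0, 0], "yaw": 0, "grip": 255}

```text
t: 5.0
position: [0.4729, -0.1566, 0.145]
eef_rot: [-0.162, 1.564, 0.161]
contact_force: [0.6, 0.1, 0.5]
gripper_width: -0.0
```

Run:
```python
from h import *
p=get_image("wrist"); q=get_image("side")
cv2.imwrite("pics/w2.png",np.vstack([p["img"][100:400,100:500,::-1],q["img"][150:350,200:600][...,::-1]]))
```

```text
(no output)
```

View pics/w2.png

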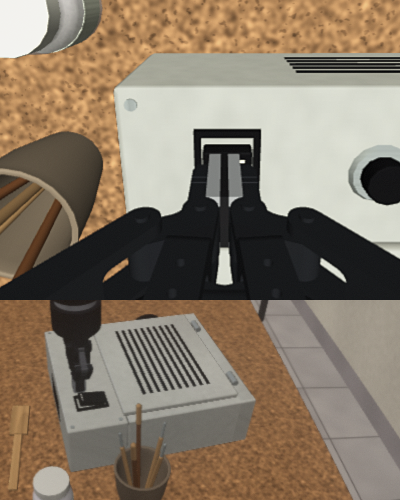

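Request:
play_rows:
  motion:
    - {"dp": [0.3, 0, 0], "yaw": 0, "grip": 255}
    - {"dp": [0.3, 0, 0], "yaw": 0, "grip": 255}
    - {"dp": [0.05, 0, 0], "yaw": 0, "grip": 255}
    - {"dp": [0.05, 0, 0], "yaw": 0, "grip": 255}
    - {"dp": [0.05, 0, 0], "yaw": 0, "grip": 255}
    - {"dp": [0, 0, 0], "yaw": 0, "grip": 255}

```text
t: 5.85
position: [0.471, -0.156, 0.1224]
eef_rot: [-0.162, 1.567, 0.161]
contact_force: [-9.8, -2.0, 15.2]
gripper_width: 0.001
```

Request:
play_rows:
  motion:
    - {"dp": [0.04, 0, 0], "yaw": 0, "grip": 255}
    - {"dp": [0, 0, 0], "yaw": 0, "grip": 255}

```text
t: 6.1
position: [0.4711, -0.1561, 0.1221]
eef_rot: [-0.163, 1.567, 0.161]
contact_force: [-12.8, -0.4, 28.0]
gripper_width: 0.0
```

Request:
play_rows:
  motion:
    - {"dp": [-0.6, 0, 0], "yaw": 0, "grip": 255}
    - {"dp": [-0.9, 0, 0], "yaw": 0, "grip": 107}
    - {"dp": [-0.9, 0.9, 0], "yaw": 0, "grip": 107}
    - {"dp": [0, 0.9, 0], "yaw": 0, "grip": 107}
    - {"dp": [0, 0, 0], "yaw": 0, "grip": 107}
    - {"dp": [0, 0, 0], "yaw": 0, "grip": 107}

```text
t: 6.85
position: [0.4615, -0.1031, 0.1924]
eef_rot: [-0.162, 1.565, 0.162]
contact_force: [-0.8, -0.3, -0.2]
gripper_width: 0.581
```

Run:
```python
from h import *
th=.2073;t=np.array([.5899,-.0397]);R=np.array([[np.cos(th),-np.sin(th)],[np.sin(th),np.cos(th)]])
p=get_image("wrist"); q=get_image("side")
for a in["rocker_off_end","catch_left_top","catch_right_top"]:
  for k in (p,q): print(a,[(np.round(d["xyz"],4),round(d["confidence"],2)) for d in place_of(a,k)[:1]])
totool(R@[-.119,.03]+t,.16,th)
cv2.imwrite("pics/w3.png",np.vstack([p["img"][50:400,60:560,::-1],cv2.resize(q["img"][200:300,250:420][...,::-1],(500,240))]))
```

```text
rocker_off_end [(array([ 0.4787, -0.1582,  0.1221]), 0.8)]
rocker_off_end [(array([ 0.4779, -0.1518,  0.1272]), 0.76)]
catch_left_top [(array([ 0.4589, -0.0031,  0.1244]), 0.76)]
catch_left_top []
catch_right_top [(array([ 0.4763, -0.0673,  0.1282]), 0.7)]
catch_right_top [(array([ 0.4774, -0.0657,  0.1274]), 0.64)]
pos [ 0.4613 -0.1031  0.1925] dp rows [1.08 2.19 0.66] yaw rows -0.01 F [ 0.1 -0.   0.3] w 0.5810439577982267 t 7.25
```

View pics/w3.png

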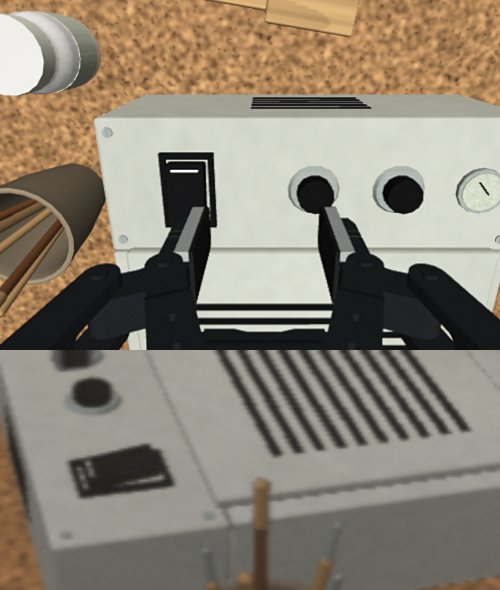

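Request:
play_rows:
  motion:
    - {"dp": [0, 0.9, 0.3], "yaw": 0, "grip": 107}
    - {"dp": [0, 0.9, 0.3], "yaw": 0, "grip": 107}
    - {"dp": [0.4, 0.35, 0.05], "yaw": 0, "grip": 107}
    - {"dp": [0.6, 0, 0], "yaw": 0, "grip": 107}
    - {"dp": [0, 0, 0], "yaw": 0, "grip": 107}

```text
t: 7.88
position: [0.466, -0.0357, 0.1612]
eef_rot: [-0.161, 1.567, 0.163]
contact_force: [-0.3, 0.9, 0.8]
gripper_width: 0.58
```

Run:
```python
from h import *
th=.2073;t=np.array([.5899,-.0397]);R=np.array([[np.cos(th),-np.sin(th)],[np.sin(th),np.cos(th)]])
p=get_image("wrist"); 
for k in("top","side","wrist"):
  X=cloud(p if k=="wrist" else get_image(k)); c=(X[...,:2]-t)@R; z=X[...,2]
  print(k,[(dx,round(float(np.median(z[(abs(c[...,0]+.118-dx/1e3)<.003)&(abs(c[...,1]+.088)<.008)])),4)) for dx in(-18,-15,-9,0,9,15,18)], "deck",np.median(z[(abs(c[...,0]+.118)<.03)&(abs(c[...,1]+.04)<.008)]))
X=cloud(p); c=(X[...,:2]-t)@R; m=(X[...,2]>.135)&(X[...,2]<.2)&(p["z_map"]>0)
q=np.c_[c[m],X[m][:,2]]
for s in(-1,1):
  a=q[(s*(q[:,1]-.03)>0)&(abs(q[:,0]+.118)<.04)]
  if len(a): a=a[a[:,2]<a[:,2].min()+.008]; print("tip",s,a.min(0).round(4),a.max(0).round(4))
totool(R@[-.119,.03]+t,.16,th); save(p,"w4")
```

```text
top [(-18, nan), (-15, nan), (-9, nan), (0, nan), (9, nan), (15, nan), (18, nan)] deck 0.63121175911828
side [(-18, 0.1228), (-15, 0.1232), (-9, 0.1242), (0, 0.1257), (9, 0.1269), (15, 0.1281), (18, 0.1281)] deck 0.24449109093231078
wrist [(-18, 0.1227), (-15, 0.1232), (-9, 0.124), (0, 0.1254), (9, 0.1268), (15, 0.1279), (18, 0.1283)] deck 0.11235803282674679
tip -1 [-0.1314 -0.0067  0.1632] [-0.1078  0.005   0.1712]
tip 1 [-0.1315  0.0541  0.1637] [-0.1087  0.0659  0.1716]
pos [ 0.4674 -0.0361  0.1629] dp rows [0.1  0.04 0.  ] yaw rows -0.01 F [ 0.9 -0.7  0.2] w 0.5824880200476906 t 8.025
  return _methods._mean(a, axis=axis, dtype=dtype,
  ret = ret.dtype.type(ret / rcount)
```

View pics/w4.png

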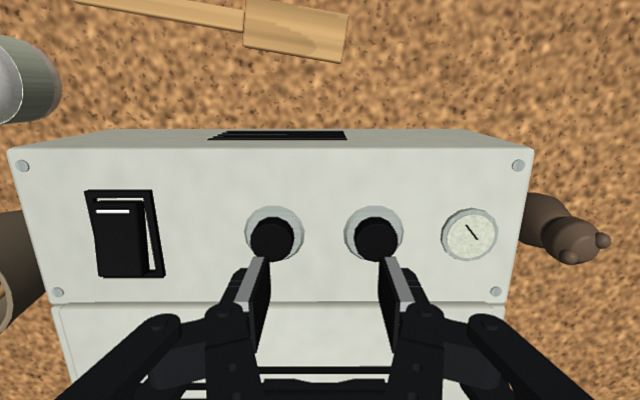

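Request:
play_rows:
  motion:
    - {"dp": [0.5, 0, 0], "yaw": 0, "grip": 107}
    - {"dp": [0.5, 0, 0], "yaw": 0, "grip": 107}
    - {"dp": [0.15, 0, 0], "yaw": 0, "grip": 107}
    - {"dp": [0.1, 0, 0], "yaw": 0, "grip": 107}
    - {"dp": [0, 0, 0], "yaw": 0, "grip": 107}

```text
t: 8.65
position: [0.4675, -0.0359, 0.1254]
eef_rot: [-0.162, 1.564, 0.162]
contact_force: [0.6, 0.2, 0.5]
gripper_width: 0.579
```

Request:
play_rows:
  motion:
    - {"dp": [0.1, 0, 0], "yaw": 0, "grip": 107}
    - {"dp": [0.07, 0, 0], "yaw": 0, "grip": 107}
    - {"dp": [0, 0, 0], "yaw": 0, "grip": 107}

```text
t: 9.02
position: [0.4677, -0.0359, 0.1204]
eef_rot: [-0.162, 1.564, 0.162]
contact_force: [-0.2, -0.1, 5.1]
gripper_width: 0.58
```

Request:
play_rows:
  motion:
    - {"dp": [0.1, 0, 0], "yaw": 0, "grip": 107}
    - {"dp": [0.09, 0, 0], "yaw": 0, "grip": 107}
    - {"dp": [0.03, 0, 0], "yaw": 0, "grip": 107}
    - {"dp": [0, 0, 0], "yaw": 0, "grip": 107}
    - {"dp": [0, 0, 0], "yaw": 0, "grip": 107}

```text
t: 9.65
position: [0.4678, -0.0359, 0.1158]
eef_rot: [-0.163, 1.562, 0.161]
contact_force: [-9.4, 1.4, 34.9]
gripper_width: 0.584
```

```bash
cat > hz.py <<'E'
from h import *
th=.2073;t=np.array([.5899,-.0397]);R=np.array([[np.cos(th),-np.sin(th)],[np.sin(th),np.cos(th)]])
q=get_image("side"); X=cloud(q); c=(X[...,:2]-t)@R; z=X[...,2]
for dx in(-.06,-.03,0,.05): print(dx,[round(float(v),4) for v in np.percentile(z[(abs(c[...,0]-dx)<.005)&(abs(c[...,1]+.05)<.07)],[10,50,90])] if ((abs(c[...,0]-dx)<.005)&(abs(c[...,1]+.05)<.07)).any() else None)
o=r.get_obs(); print(o["t"],o["position"],o["contact_force"],o["wrist_torque"])
E
python3 - <<'E'
from hz import *
w=get_image("wrist")
cv2.imwrite("pics/w5.png",np.vstack([w["img"][100:400,100:500,::-1],cv2.resize(q["img"][150:320,220:480][...,::-1],(400,262))]))
E
```

```text
-0.06 [0.1666, 0.168, 0.1691]
-0.03 [0.0545, 0.1605, 0.1623]
0 [0.0657, 0.1535, 0.1555]
0.05 [0.0728, 0.1424, 0.1446]
9.7 [ 0.46786081 -0.03588148  0.11584575] [-9.31938139  1.74710247 35.08325126] [ 3.77880834e-01  2.18769911e+00 -3.62325564e-04]
```

View pics/w5.png

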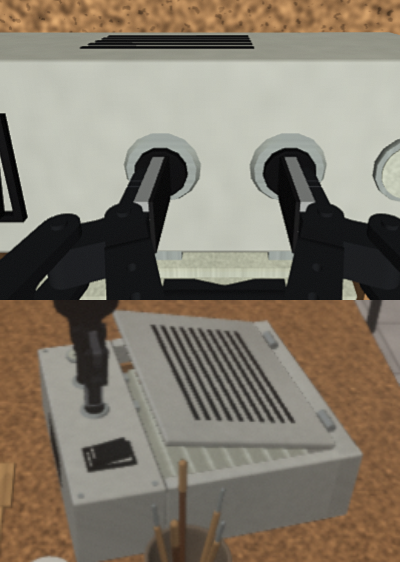

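Request:
play_rows:
  motion:
    - {"dp": [-0.02, 0, 0], "yaw": 0, "grip": 107}
    - {"dp": [0, 0, 0], "yaw": 0, "grip": 107}
    - {"dp": [0, 0, 0], "yaw": 0, "grip": 107}
    - {"dp": [0, 0, 0], "yaw": 0, "grip": 107}

```text
t: 10.25
position: [0.4678, -0.0359, 0.1159]
eef_rot: [-0.163, 1.563, 0.161]
contact_force: [-6.0, 0.4, 27.2]
gripper_width: 0.583
```

```bash
python3 hz.py
```

```text
-0.06 [0.1082, 0.1111, 0.1121]
-0.03 [0.0537, 0.0742, 0.2076]
0 [0.0635, 0.0769, 0.1925]
0.05 [0.0704, 0.078, 0.1683]
10.3 [ 0.46784444 -0.0358539   0.11593345] [-7.3906332   0.69291083 26.57163038] [0.28501922 1.56916526 0.00760767]
```

Request:
play_rows:
  motion:
    - {"dp": [-0.4, 0, 0], "yaw": 0, "grip": 107}
    - {"dp": [-0.6, 0, -0.2], "yaw": 0, "grip": 107}
    - {"dp": [-0.8, 0, -0.8], "yaw": 0, "grip": 107}
    - {"dp": [-0.8, 0, -0.8], "yaw": 0, "grip": 107}
    - {"dp": [-0.8, 0, -0.8], "yaw": 0, "grip": 107}
    - {"dp": [-0.5, 0, -0.8], "yaw": 0, "grip": 107}
    - {"dp": [0, 0, 0], "yaw": 0, "grip": 107}
    - {"dp": [0, 0, 0], "yaw": 0, "grip": 107}
    - {"dp": [0, 0, 0], "yaw": 0, "grip": 107}
    - {"dp": [0, 0, 0], "yaw": 0, "grip": 107}
    - {"dp": [0, 0, 0], "yaw": 0, "grip": 107}
    - {"dp": [0, 0, 0], "yaw": 0, "grip": 107}

```text
t: 11.8
position: [0.3674, -0.0566, 0.2309]
eef_rot: [-0.162, 1.565, 0.162]
contact_force: [-0.9, -0.4, -0.1]
gripper_width: 0.582
```

Request:
play_rows:
  motion:
    - {"dp": [0, 0, 0], "yaw": 0, "grip": 107}
    - {"dp": [0, 0, 0], "yaw": 0, "grip": 107}
    - {"dp": [0, 0, 0], "yaw": 0, "grip": 107}
    - {"dp": [0, 0, 0], "yaw": 0, "grip": 107}
    - {"dp": [0, 0, 0], "yaw": 0, "grip": 107}
    - {"dp": [0, 0, 0], "yaw": 0, "grip": 107}
    - {"dp": [0, 0, 0], "yaw": 0, "grip": 107}
    - {"dp": [0, 0, 0], "yaw": 0, "grip": 107}
    - {"dp": [0, 0, 0], "yaw": 0, "grip": 107}
    - {"dp": [0, 0, 0], "yaw": 0, "grip": 107}
    - {"dp": [0, 0, 0], "yaw": 0, "grip": 107}
    - {"dp": [0, 0, 0], "yaw": 0, "grip": 107}

```text
t: 13.3
position: [0.3674, -0.0566, 0.231]
eef_rot: [-0.162, 1.565, 0.162]
contact_force: [0.5, 0.1, 1.6]
gripper_width: 0.581
```

Request:
play_rows:
  motion:
    - {"dp": [0, 0, 0], "yaw": 0, "grip": 107}
    - {"dp": [0, 0, 0], "yaw": 0, "grip": 107}
    - {"dp": [0, 0, 0], "yaw": 0, "grip": 107}
    - {"dp": [0, 0, 0], "yaw": 0, "grip": 107}
    - {"dp": [0, 0, 0], "yaw": 0, "grip": 107}
    - {"dp": [0, 0, 0], "yaw": 0, "grip": 107}
    - {"dp": [0, 0, 0], "yaw": 0, "grip": 107}
    - {"dp": [0, 0, 0], "yaw": 0, "grip": 107}

```text
t: 14.3
position: [0.3674, -0.0566, 0.231]
eef_rot: [-0.162, 1.565, 0.162]
contact_force: [0.8, 0.1, 0.8]
gripper_width: 0.579
```

Run:
```python
from hz import *
p=get_image("top")
w=get_image("wrist"); W=cloud(w)
c=(W[...,:2]-t)@R
for k,im in(("side",q),("top",p)):
  X=cloud(im); cc=(X[...,:2]-t)@R; m=(cc[:,:,0]>-.02)&(cc[:,:,0]<.16)&(abs(cc[...,1]-.03)<.13)&(X[...,2]>.14)&(X[...,2]<.4)
  print(k,m.sum(), m.any() and (X[...,2][m].max(), np.degrees(np.arctan(-np.polyfit(cc[m][:,0],X[m][:,2],1)[0]))))
  for a in["hatch","tool_pot","clay_figure","glaze_jar","wood_spatula"]: print(k,a,[(np.round(d["xyz"],3),round(d["confidence"],2)) for d in place_of(a,im)[:1]])
m=(abs(c[...,0]+.118)<.018)&(abs(c[...,1]+.088)<.008)
print("rocker slope",np.polyfit(c[m][:,0],W[m][:,2],1))
cv2.imwrite("pics/end.png",np.vstack([cv2.resize(i["img"][...,::-1],(480,300)) for i in(p,q)]))
```

```text
-0.06 [0.1066, 0.111, 0.1123]
-0.03 [0.0516, 0.0625, 0.0729]
0 [0.0615, 0.0727, 0.0775]
0.05 [0.0713, 0.289, 0.311]
14.35 [ 0.36734871 -0.05663448  0.23099263] [ 0.36636671 -0.33208537 -0.86661624] [ 0.05221709  0.00390206 -0.04821239]
side 2094 (np.float64(0.31357191044842275), np.float64(66.06620779960593))
side hatch [(array([ 0.645, -0.026,  0.311]), 0.78)]
side tool_pot [(array([ 0.571, -0.281, -0.002]), 0.6)]
side clay_figure []
side glaze_jar [(array([ 0.428, -0.298,  0.001]), 0.96)]
side wood_spatula [(array([ 0.351, -0.149,  0.002]), 0.89)]
top 2367 (np.float64(0.3152967847322372), np.float64(63.18870745608911))
top hatch [(array([ 0.647, -0.032,  0.312]), 0.64)]
top tool_pot [(array([ 0.573, -0.277,  0.   ]), 0.92)]
top clay_figure [(array([ 0.456,  0.158, -0.002]), 0.6)]
top glaze_jar [(array([ 0.432, -0.296,  0.004]), 0.61)]
top wood_spatula []
rocker slope [0.14603587 0.14253375]
```

View pics/end.png

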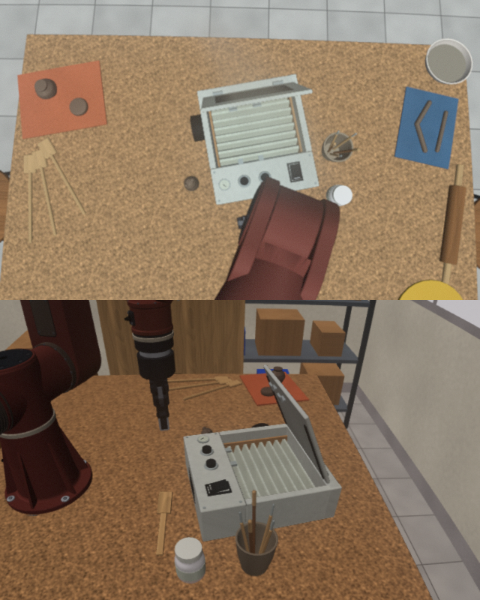

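Request:
play_rows:
  motion:
    - {"dp": [0, 0, 0], "yaw": 0, "grip": 107}
    - {"dp": [0, 0, 0], "yaw": 0, "grip": 107}
    - {"dp": [0, 0, 0], "yaw": 0, "grip": 107}
    - {"dp": [0, 0, 0], "yaw": 0, "grip": 107}
    - {"dp": [0, 0, 0], "yaw": 0, "grip": 107}
    - {"dp": [0, 0, 0], "yaw": 0, "grip": 107}
    - {"dp": [0, 0, 0], "yaw": 0, "grip": 107}
    - {"dp": [0, 0, 0], "yaw": 0, "grip": 107}

```text
t: 15.95
position: [0.3674, -0.0566, 0.231]
eef_rot: [-0.162, 1.565, 0.162]
contact_force: [-0.0, -0.3, -0.4]
gripper_width: 0.576
```

```bash
python3 -c "
from hz import *
print([np.round(d['xyz'],3) for d in place_of('hatch',q)[:1]]); print(job.hand_in())"
```

```text
-0.06 [0.108, 0.1113, 0.1127]
-0.03 [0.0516, 0.062, 0.0732]
0 [0.0621, 0.0728, 0.0779]
0.05 [0.0714, 0.2893, 0.3112]
16.0 [ 0.36736424 -0.0565816   0.23099768] [-0.1997505   0.04559537 -1.22462917] [-0.07248665  0.04302302 -0.03551538]
[array([ 0.646, -0.026,  0.316])]
the job is handed in; nothing more can be done
None
```

The extractor is off and its filter hatch stands fully open on its springs. I handed the job in at 16 s.

- **Switch:** I pushed the rocker's raised end down with the closed fingertips. Right after the push, depth readings gave a slope of about 0.16 rad with the near end down, which is fully off. From farther away at the end it read 0.146.
- **Catches:** I pressed both buttons together, one under each fingertip, and held them until the hatch had risen to about 0.46 rad. The highest wrist force I read was about 36 N. Then I let go and backed clear of the machine.
- **Hatch:** In the last side picture it leans at about 66° (1.15 rad), with its near edge about 0.31 m up. It had not moved when I looked again about 1.6 s later. The top camera's fit was a little lower, at 63°.
- **Things around the machine:** The pot, jar, spatula and clay figure were all found within 4 mm of where they started. The figure was found only in the top picture and the spatula only in the side one. The gripper was touching nothing at the end.

One network reading disagreed: right after the push, `place_of` on the side picture still put the rocker's off end at its "on" height. The depth from both the side and wrist cameras showed it off, so I went by that.

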